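# Sound the floor-pedestal tubes with the depth gauge

## Robot

A 6-joint arm with a two-finger parallel gripper is mounted at the origin on the work surface. World frame = base frame: x ahead of the robot, y to its left, z up, the work surface at z = 0. Lengths are in m, angles in rad, forces in N, time in s.
With the tool pointing down it reaches from about 0.4 to 0.925 m from the base axis. Payload 3.4 kg.
Tool frame: the origin (TCP) lies between the finger pads; the fingertips stand 22 mm ahead of it and the grasp point (between the pads) lies 3 mm ahead of it; y points along the fingers, z is the direction in which the jaws open and shut, and the axes are right-handed (so a half turn about y gives the same grasp; the last joint's range is limited). The gripper opens to 85 mm and grips with 20 to 120 N. Pads are 22 mm wide; open, the fingers measure 114 mm over their backs; the gripper's body (76 mm by 85 mm) begins 54 mm behind the grasp point. The pads swing forward as they close: fully open they stand 13 mm farther back than shut.
Start: joints at [-1.216, 0.307, 1.506, -0, 1.328, -0.073], TCP at [0.239, -0.523, 0.253] pointing down, gripper open.
Joint ranges: [-3.12, 3.12], [-1.05, 2.28], [0.14, 2.33], [-1.42, 4.57], [0.1, 2.73], [-2.68, 2.68]. Speed limits (rad/s): [2.57, 2.57, 3.14, 3.14, 3.14, 3.14].

## Interface

Orientations are given as a rotation vector (axis times angle).
In Python, from plant import bot gives the robot as it stands.
- The arm moves only by the tool step_arm, never from a script. Its arguments are lists of equal length, an entry for each row: "hand": the opening, from 0 (shut) to 1 (fully open); "dp": the shift along the world's x, y, z in mm, a list of three; "yaw": the turn about the world's z in rad. In form: {"hand": [hand, ...], "dp": [[x, y, z], ...], "yaw": [yaw, ...]}. A call has exactly 8 rows; each row shifts and turns the commanded pose from where the row before left it; what a row does not reach is not made up. A row lasts 1/10 s, in which the tool goes at most 50 mm and 8.59 degrees, less where a joint would pass 70% of its speed; a pose out of reach is approached as far as the arm can. A call is refused whole if a number of a shift passes 50 or a number of a turn 0.15, either way. A call with a gripper value outside its range is refused whole. The fingers move at their own pace and stop on an object; "force" is the grip in N (left out, the last holds). Time passes only in rows, so rows that do not move let the fingers close, or fill a call up. It gives the time, the measured TCP pose, the force and the opening at its end, in the units of the state.
- bot.sense(): the state, without advancing time (a new reading comes with each control period).
- bot.get_image(name): name is "scene" or "top" or "wrist"; returns a dict with "img" (420x560x3 uint8, blue, green, red), "fx", "fy", "cx", "cy" (pixels), "distortion" ([k1, k2, p1, p2, k3] as OpenCV has them; the pictures are not rectified), "xyz" and "orientation" of the camera in the world. Camera axes: x right, y up, looking along -z (the intrinsics and any distortion apply to the point x, -y, -z); pixel columns grow to the right and rows downward; lengths in m; the calibration is good to about 2 mm. A picture is of the moment at which its call begins. There is no depth.
- bot.job_done(): hands the job in, once; it reports no verdict.
The state is a dict: "clock": time; "joints": joint angles; "qvel": joint speeds; "joint_efforts": joint torques, N m; "tcp_pos": TCP position; "ee_rot": TCP orientation; "contact_force": force on the tool from outside, world axes, zero at the start; "wrist_torque": the same for the moment, N m; "opening": finger opening in m.
Only numpy, scipy, OpenCV 4.12 (cv2) and the standard library are available. Lean on these libraries where they do the work, as an engineer would, in place of code of your own. Each camera call takes 0.05 s, during which the arm holds its last target. There are 200 camera calls.

## Task

Two of the three raised-floor pedestal bases on the bench have something stuck inside their tubes. Sound the tubes with the depth gauge to find the one that is clear, and leave the gauge standing in that one, pushed down until the rod rests on the bottom, with its sliding collar sitting on the tube's mouth to mark the depth. Leave the other things on the bench where they are.

Things in the scene. Friction and masses are not known exactly. Their poses are not given: they have to be found in the camera images.
- gauge_mid (a point): Centre (half-way up) of the depth gauge, a loose upright steel rod, 190 mm long overall, about 0.25 kg, z axis along the rod towards the grip. The rod is 18 mm thick with a chamfered flat foot; its top 50 mm are a round black grip 30 mm thick (from 45 to 95 mm above this point), to be taken from above. At the start it stands upright in the stand.
- gauge_tip (a point): Centre of the flat foot of the gauge's rod, 95 mm below gauge_mid.
- collar_foot (a point): Centre of the underside of the gauge's sliding collar, an aluminium ring around the rod, 40 mm across and 16 mm high. It is too wide to enter a tube: when the rod is pushed into a tube the collar is stopped by the mouth and slides up the rod. It slides with about 5 N of friction and stays where it is left; the gauge's own weight is not enough to move it.
- collar (a joint): How far (m) the collar has slid up the rod: its underside is 36 mm + this value above the rod's foot. Range 0 to 84 mm; 0 to 8 mm at the start.
- stand: Fixed black round stand, 68 mm across at the foot, 38 mm high, with a blind upright hole 22 mm wide and 32 mm deep in which the gauge stands. Origin: centre of its underside.
- mouth_1 (a point): Centre of the open mouth, level with the rim, of one of three outwardly identical fixed steel pedestal bases: an upright tube 120 mm high, 40 mm outside and 24 mm inside diameter, on a square foot plate of 76 mm. Mouth 120 mm above the bench. The clear tube has its bottom 100 mm below the mouth (20 mm above the bench); in a blocked tube the rod stops already 50 to 68 mm below the mouth. Which of the three is clear changes from start to start and cannot be told from outside.
- mouth_2 (a point): Centre of the open mouth, level with the rim, of one of three outwardly identical fixed steel pedestal bases: an upright tube 120 mm high, 40 mm outside and 24 mm inside diameter, on a square foot plate of 76 mm. Mouth 120 mm above the bench. The clear tube has its bottom 100 mm below the mouth (20 mm above the bench); in a blocked tube the rod stops already 50 to 68 mm below the mouth. Which of the three is clear changes from start to start and cannot be told from outside.
- mouth_3 (a point): Centre of the open mouth, level with the rim, of one of three outwardly identical fixed steel pedestal bases: an upright tube 120 mm high, 40 mm outside and 24 mm inside diameter, on a square foot plate of 76 mm. Mouth 120 mm above the bench. The clear tube has its bottom 100 mm below the mouth (20 mm above the bench); in a blocked tube the rod stops already 50 to 68 mm below the mouth. Which of the three is clear changes from start to start and cannot be told from outside.
- gauge: The depth gauge itself, origin at the centre of its foot (same point as gauge_tip), z along the rod.
- drive_caddy: Bystander: black disk-drive caddy lying flat, 155 x 102 x 28 mm, 0.7 kg. Origin: centre of its underside.
- pedestal_head: Bystander: steel pedestal head, a 90 mm square plate lying flat with a stud standing up to 78 mm, 0.5 kg. Origin: centre of its underside.
- screwdriver: Bystander: screwdriver lying on the bench.
Mind the look-alikes: they are no part of the job. What is shaped like the gauge but blue is not meant. Leave any yellow look-alike of the part that bears mouth_1 alone.

How it is judged:
By the outcome, as a careful person would: the job done as asked, in the order asked, and still so for the second after the job is handed in, with the robot touching nothing.
It also fails if it takes over 51 s, if anything falls off the work surface, if the arm or the gripper's body presses on something with over 40 N, if the wrist force passes 120 N, or if a joint passes its speed limit or range.

## Working session

There is one attempt and no reset: what is moved stays moved. The work goes in short steps, Python scripts to look and compute and a tool call to move; the robot and the scene stay as the last step left them, time stands still between calls to the robot, and variables do not carry over. Pictures are saved under pics/ and viewed, about 8 in all and at most 12, crops included, and the job is handed in when it is done.

Besides the shell and the picture viewer there is one more tool, called after "Call:" as name(argument=value, ...) on one line, values as JSON. step_arm: Moves the arm, as the interface text tells. Its arguments: {"type":"object","properties":{"hand":{"type":"array","items":{"type":"number"}},"dp":{"type":"array","items":{"type":"array","items":{"type":"number"}}},"yaw":{"type":"array","items":{"type":"number"}},"force":{"type":"number"}},"required":["hand","dp","yaw"]}

```bash
mkdir -p pics
cat > h.py <<'E'
import numpy as np, cv2
from scipy.spatial.transform import Rotation as R
from plant import bot
def cam(n):
    c=bot.get_image(n); c['R']=R.from_rotvec(c['orientation']).as_matrix() if np.size(c['orientation'])==3 else np.array(c['orientation']); return c
def K(c): return np.array([[c['fx'],0,c['cx']],[0,c['fy'],c['cy']],[0,0,1.]])
def ray(c,u,v):
    p=cv2.undistortPoints(np.array([[[u,v]]],float),K(c),np.array(c['distortion'],float))[0,0]
    d=c['R']@np.array([p[0],-p[1],-1.]); return np.array(c['xyz']),d/np.linalg.norm(d)
def onz(c,u,v,z):
    o,d=ray(c,u,v); return o+d*(z-o[2])/d[2]
def proj(c,P):
    q=c['R'].T@(np.array(P,float)-np.array(c['xyz'])); q=q*[1,-1,-1]
    return cv2.projectPoints(q.reshape(1,1,3),np.zeros(3),np.zeros(3),K(c),np.array(c['distortion'],float))[0].ravel()
def tri(a,b):
    A=np.zeros((3,3));B=np.zeros(3)
    for o,d in (a,b):
        M=np.eye(3)-np.outer(d,d);A+=M;B+=M@o
    x=np.linalg.solve(A,B);return x,[np.linalg.norm(np.cross(x-o,d)) for o,d in (a,b)]
E
python3 - <<'E'
from h import *
ims=[]
for n in("scene","top"):
    c=cam(n);cv2.imwrite(f'pics/{n}0.png',c['img']);print(n,c['xyz'],c['orientation'],c['fx'],c['distortion'])
s=bot.sense();print(s)
E
```

```text
scene [1.21319108 0.10855415 0.95991562] [0.47943277 0.53666736 1.66534737] 408.6423897676504 [-0.07930548  0.          0.          0.          0.        ]
top [0.37538627 0.00377352 1.27564613] [ 0.1598174  -0.13215291 -1.58894616] 433.9298458407928 [0.03339539 0.         0.         0.         0.        ]
{'clock': 0.1, 'joints': array([-1.21651470e+00,  3.07509882e-01,  1.50757017e+00, -5.75866557e-06,
        1.32841112e+00, -7.34834260e-02]), 'qvel': array([-0.00060463, -0.00267687, -0.00204572, -0.00054356,  0.00019476,
       -0.00086438]), 'joint_efforts': array([ 5.71033415e-04, -4.58528781e+01, -2.52607316e+01,  1.97686876e-05,
        5.55481558e-03, -3.13631915e-06]), 'tcp_pos': array([ 0.2383065 , -0.52262879,  0.25245608]), 'ee_rot': array([-0.43147367,  1.98711741, -1.9833001 ]), 'contact_force': array([-0.05350192,  0.07772246,  0.42715644]), 'wrist_torque': array([-0.03182915, -0.04972393, -0.00214849]), 'opening': 0.08519560246880477}
```

View pics/scene0.png

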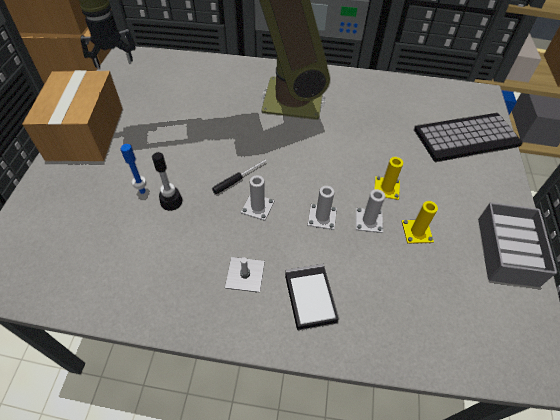

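View pics/top0.png

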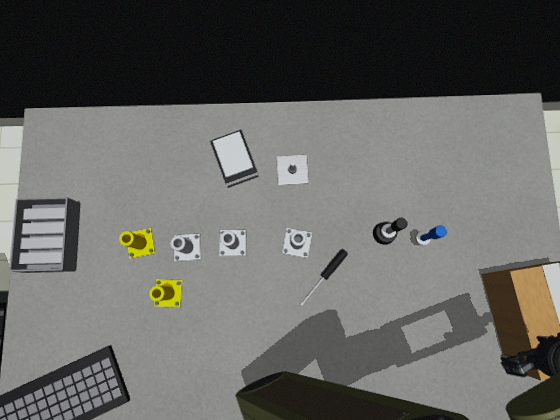

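Candidates: the gauge is the black grip at scene (158,157), top (399,224). Its blue look-alike is at scene (127,148), top (440,231). The grey tubes are at scene (257,180), (326,190) and (376,196), top (298,237), (229,237) and (180,244). The yellow ones at top (130,240) and (158,292) are not part of the job. I'll check the choice in a close crop.

Run:
```python
from h import *
a=cv2.imread('pics/scene0.png');b=cv2.imread('pics/top0.png')
z=lambda i,x,y,w,h,s:cv2.resize(i[y:y+h,x:x+w],None,fx=s,fy=s,interpolation=cv2.INTER_CUBIC)
A=np.hstack([z(a,110,130,100,90,4),z(b,360,200,100,90,4)])
B=z(b,160,215,160,48,5)
cv2.imwrite('pics/crop1.png',np.vstack([A,B]))
```

```text
(no output)
```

View pics/crop1.png

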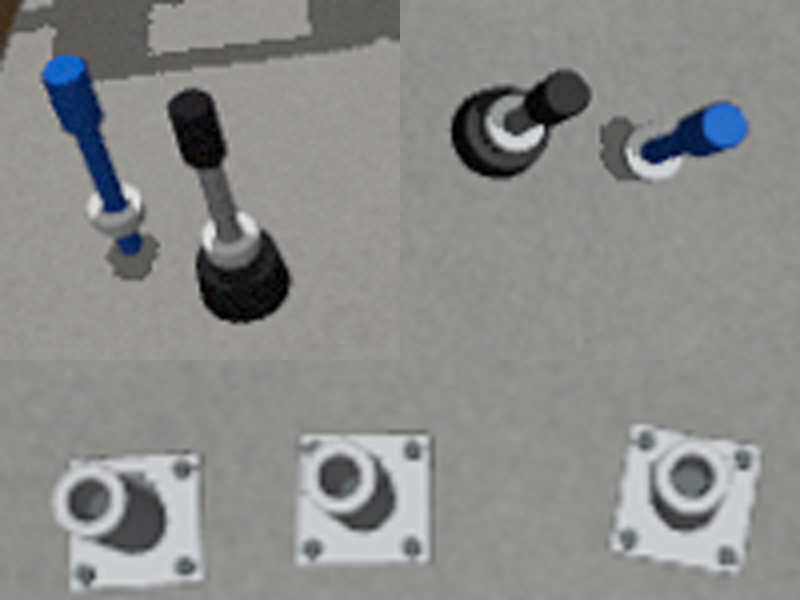

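The crop confirms it: black grip, steel rod and collar in the black stand, with grip-top centre at scene (157.5,154.5), top (402,223). Mouth centres in top are about (178,243.4), (228.4,238.6) and (298.4,238.8).

Run:
```python
from h import *
s=cam('scene');t=cam('top')
g,e=tri(ray(s,157.5,154.5),ray(t,402,223));print('grip top',g,e, onz(t,402,223,.196),onz(s,157.5,154.5,.196))
a=s['img']
out=[]
for u,v in((178,243.4),(228.4,238.6),(298.4,238.8)):
    m=onz(t,u,v,.12);p=proj(s,m);print(m.round(4),np.hypot(*m[:2]).round(3),p.round(1))
    x,y=(p-16).astype(int); out.append(cv2.circle(cv2.resize(a[y:y+32,x:x+32],None,fx=8,fy=8,interpolation=cv2.INTER_CUBIC),tuple(((p-[x,y]+.5)*8).astype(int).tolist()),2,(0,0,255),-1))
cv2.imwrite('pics/crop2.png',np.hstack(out))
# stand foot check: black circle bottom
print('stand ctr proj',proj(t,[g[0],g[1],.038]),proj(s,[g[0],g[1],.038]))
print(R.from_rotvec(bot.sense()['ee_rot']).as_matrix().round(3))
```

```text
grip top [ 0.53551568 -0.29301729  0.19930009] [np.float64(0.0015418431105922886), np.float64(0.0015418431105921765)] [ 0.53641772 -0.29549111  0.196     ] [ 0.53263263 -0.29308171  0.196     ]
[0.5071 0.2836 0.12  ] 0.581 [376.5 194. ]
[0.5167 0.1485 0.12  ] 0.538 [325.5 190.2]
[ 0.5117 -0.0389  0.12  ] 0.513 [256.3 179.8]
stand ctr proj [386.29047686 231.85570263] [168.85444775 193.4643755 ]
[[-0.91  -0.     0.415]
 [-0.415  0.001 -0.91 ]
 [-0.    -1.    -0.001]]
```

View pics/crop2.png

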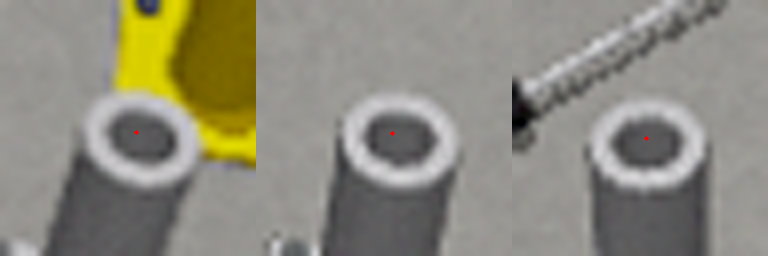

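Call:
step_arm(hand=[1, 1, 1, 1, 1, 1, 1, 1], dp=[[0, 0, 30], [0, 0, 30], [0, 0, 20], [30, 23, 0], [30, 23, 0], [30, 23, 0], [30, 23, 0], [30, 23, 0]], yaw=[0, 0, 0, 0, 0, 0, 0, 0], force=60)

```text
clock: 1.0
tcp_pos: [0.3894, -0.4071, 0.3332]
ee_rot: [-0.431, 1.986, -1.985]
contact_force: [0.2, -0.6, -0.6]
opening: 0.0855
```

Call:
step_arm(hand=[1, 1, 1, 1, 1, 1, 1, 1], dp=[[30, 23, 0], [30, 23, 0], [30, 23, 0], [30, 23, 0], [27, 22, 0], [0, 0, 0], [0, 0, 0], [0, 0, 0]], yaw=[0, 0, 0, 0, 0, 0, 0, 0])

```text
clock: 1.8
tcp_pos: [0.5348, -0.2946, 0.3331]
ee_rot: [-0.432, 1.986, -1.986]
contact_force: [-0.4, 0.4, -1.1]
opening: 0.0854
```

Run:
```python
from h import *
w=cam('wrist');cv2.imwrite('pics/w1.png',w['img']);s=bot.sense()
print(s['clock'],s['tcp_pos'],s['contact_force'],w['xyz'],w['R'].round(3).tolist(),w['fx'],w['distortion'])
print(proj(w,[.5355,-.294,.196]),proj(w,[.5355,-.294,.038]))
```

```text
1.85 [ 0.53461408 -0.29490844  0.33319234] [-0.51257194 -0.10959821  0.02834197] [ 0.60376577 -0.26361033  0.45354136] [[0.414, 0.869, 0.27], [-0.91, 0.396, 0.121], [-0.002, -0.297, 0.955]] 292.96317843982496 [-0.03718964  0.          0.          0.          0.        ]
[282.82544384 206.70919342] [283.08982223 175.94268418]
```

View pics/w1.png

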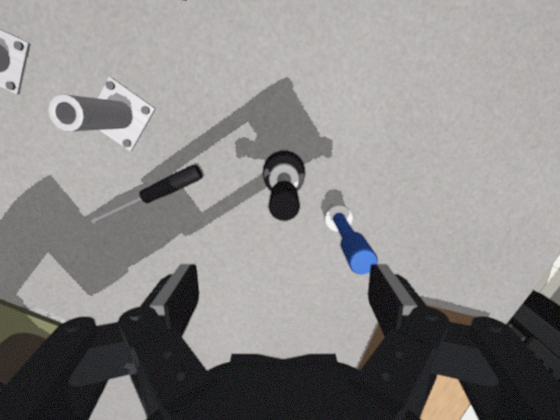

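The grip top shows at (284.5,206), predicted (283,207), so the position is right to about 1.5 mm. The blue look-alike at (360,258) clears the fingers. I'll go down and grip.

Call:
step_arm(hand=[1, 1, 1, 1, 1, 1, 1, 1], dp=[[1, 0, -30], [0, 0, -35], [0, 0, -35], [0, 0, -30], [0, 0, -20], [0, 0, -9], [0, 0, 0], [0, 0, 0]], yaw=[0, 0, 0, 0, 0, 0, 0, 0])

```text
clock: 2.65
tcp_pos: [0.5368, -0.2951, 0.1754]
ee_rot: [-0.429, 1.984, -1.986]
contact_force: [0.7, -0.4, 0.0]
opening: 0.0857
```

Call:
step_arm(hand=[0.6, 0.4, 0.3, 0.2, 0.1, 0.1, 0.1, 0.1], dp=[[0, 0, 0], [0, 0, 0], [0, 0, 0], [0, 0, 0], [0, 0, 0], [0, 0, 0], [0, 0, 0], [0, 0, 0]], yaw=[0, 0, 0, 0, 0, 0, 0, 0], force=60)

```text
clock: 3.45
tcp_pos: [0.5369, -0.2943, 0.1751]
ee_rot: [-0.43, 1.984, -1.986]
contact_force: [0.1, 1.1, 5.3]
opening: 0.0288
```

Run:
```python
from h import *
s=cam('scene');t=cam('top')
# refine mouths by two-view triangulation
for a,b in(((377.2,194.9),(178,243.4)),((326.5,191.1),(228.4,238.6)),((256.7,180.6),(298.4,238.8))):
    print(tri(ray(s,*a),ray(t,*b)), onz(s,*a,.12))
```

```text
(array([0.50743066, 0.28519063, 0.11699137]), [np.float64(0.0008250229586945608), np.float64(0.000825022958694466)]) [0.50976361 0.28539953 0.12      ]
(array([0.51701294, 0.15018722, 0.11683825]), [np.float64(0.0012739429426360117), np.float64(0.0012739429426359816)]) [0.51940514 0.15129544 0.12      ]
(array([ 0.51196157, -0.03845307,  0.11705776]), [np.float64(0.0006021967838937063), np.float64(0.0006021967838937094)]) [ 0.51435066 -0.03734121  0.12      ]
```

Call:
step_arm(hand=[0.1, 0.1, 0.1, 0.1, 0.1, 0.1, 0.1, 0.1], dp=[[0, 0, 10], [0, 0, 25], [0, 0, 30], [0, 0, 30], [0, 0, 30], [0, 0, 15], [-4, 30, 0], [-4, 35, 0]], yaw=[0, 0, 0, 0, 0, 0, 0, 0])

```text
clock: 4.35
tcp_pos: [0.5284, -0.2296, 0.3144]
ee_rot: [-0.429, 1.986, -1.987]
contact_force: [-0.3, 0.8, -3.1]
opening: 0.0287
```

Call:
step_arm(hand=[0.1, 0.1, 0.1, 0.1, 0.1, 0.1, 0.1, 0.1], dp=[[-4, 40, 0], [-4, 40, 0], [-4, 40, 0], [-2, 40, 0], [-2, 31, 0], [0, 0, 0], [0, 0, 0], [0, 0, 0]], yaw=[0, 0, 0, 0, 0, 0, 0, 0])

```text
clock: 5.15
tcp_pos: [0.5125, -0.0389, 0.3141]
ee_rot: [-0.432, 1.985, -1.986]
contact_force: [0.6, 0.2, -3.4]
opening: 0.0286
```

Run:
```python
from h import *
w=cam('wrist');s=bot.sense();sc=cam('scene')
T=s['tcp_pos'];print(s['clock'],T,s['contact_force'],s['opening'],w['xyz'])
print('mouth',proj(w,[.513,-.0381,.12]),'tip',proj(w,[T[0],T[1],T[2]-.168]),'sc mouth',proj(sc,[.513,-.0381,.12]),'tip',proj(sc,[T[0],T[1],T[2]-.168]))
p=proj(w,[.513,-.0381,.12]).astype(int);q=proj(sc,[.513,-.0381,.15]).astype(int)
z=lambda i,p,s,r=50:cv2.resize(i[p[1]-r:p[1]+r,p[0]-r:p[0]+r],None,fx=s,fy=s,interpolation=cv2.INTER_CUBIC)
print(p-50,q-50)
cv2.imwrite('pics/w2.png',np.hstack([z(w['img'],p,4),z(sc['img'],q,4)]))
```

```text
5.2 [ 0.51255125 -0.03915761  0.31411392] [-0.40622644 -1.64530124 -2.79482511] 0.028948921993522708 [ 0.5813846  -0.00780636  0.43459466]
mouth [282.62851135 192.38569806] tip [283.33124665 199.14793911] sc mouth [256.51311654 180.18667216] tip [255.94019669 173.5926154 ]
[232 142] [206 122]
```

View pics/w2.png

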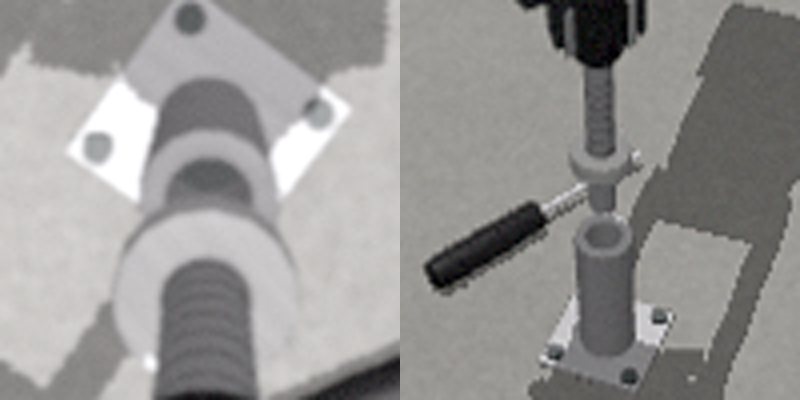

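In the wrist crop, rod and mouth line up sideways (both at x≈283.7). In the scene crop the rod is about 0.5–1 px left of the mouth. I'll shift about 1 mm and lower gently, watching the force.

Call:
step_arm(hand=[0.1, 0.1, 0.1, 0.1, 0.1, 0.1, 0.1, 0.1], dp=[[1, 0.5, -8], [0, 0, -8], [0, 0, -6], [0, 0, -4], [0, 0, -4], [0, 0, -4], [0, 0, -4], [0, 0, 0]], yaw=[0, 0, 0, 0, 0, 0, 0, 0])

```text
clock: 6.05
tcp_pos: [0.5132, -0.0376, 0.2757]
ee_rot: [-0.432, 1.986, -1.985]
contact_force: [0.3, -0.4, -1.8]
opening: 0.0288
```

Call:
step_arm(hand=[0.1, 0.1, 0.1, 0.1, 0.1, 0.1, 0.1, 0.1], dp=[[0, 0, -5], [0, 0, -5], [0, 0, -5], [0, 0, -5], [0, 0, -5], [0, 0, -5], [0, 0, -3], [0, 0, 0]], yaw=[0, 0, 0, 0, 0, 0, 0, 0])

```text
clock: 6.85
tcp_pos: [0.5135, -0.0377, 0.2431]
ee_rot: [-0.431, 1.985, -1.985]
contact_force: [-0.9, -0.6, -3.0]
opening: 0.0283
```

Call:
step_arm(hand=[0.1, 0.1, 0.1, 0.1, 0.1, 0.1, 0.1, 0.1], dp=[[0, 0, -2], [0, 0, -2], [0, 0, -2], [0, 0, -2], [0, 0, -2], [0, 0, -1], [0, 0, 0], [0, 0, 0]], yaw=[0, 0, 0, 0, 0, 0, 0, 0])

```text
clock: 7.65
tcp_pos: [0.5135, -0.0377, 0.232]
ee_rot: [-0.431, 1.985, -1.985]
contact_force: [0.6, 0.1, -0.4]
opening: 0.0291
```

Call:
step_arm(hand=[0.1, 0.1, 0.1, 0.1, 0.1, 0.1, 0.1, 0.1], dp=[[0, 0, -2], [0, 0, -2], [0, 0, -1], [0, 0, -1], [0, 0, -1], [0, 0, 0], [0, 0, 0], [0, 0, 0]], yaw=[0, 0, 0, 0, 0, 0, 0, 0])

```text
clock: 8.45
tcp_pos: [0.5138, -0.0377, 0.226]
ee_rot: [-0.43, 1.984, -1.985]
contact_force: [-1.5, -0.1, 6.1]
opening: 0.0291
```

Call:
step_arm(hand=[0.1, 0.1, 0.1, 0.1, 0.1, 0.1, 0.1, 0.1], dp=[[0, 0, -1], [0, 0, -1], [0, 0, 0], [0, 0, 0], [0, 0, 0], [0, 0, 0], [0, 0, 0], [0, 0, 0]], yaw=[0, 0, 0, 0, 0, 0, 0, 0])

```text
clock: 9.25
tcp_pos: [0.5144, -0.0376, 0.2259]
ee_rot: [-0.428, 1.983, -1.985]
contact_force: [-3.3, 0.9, 16.6]
opening: 0.0289
```

Blocked at about 63 mm: the force rises to 17 N with no travel. On to the next tube.

Call:
step_arm(hand=[0.1, 0.1, 0.1, 0.1, 0.1, 0.1, 0.1, 0.1], dp=[[0, 0, 8], [0, 0, 15], [0, 0, 20], [0, 0, 20], [0, 0, 20], [0, 0, 10], [0, 0, 0], [1, 20, 0]], yaw=[0, 0, 0, 0, 0, 0, 0, 0])

```text
clock: 10.05
tcp_pos: [0.5143, -0.0192, 0.3153]
ee_rot: [-0.431, 1.986, -1.988]
contact_force: [-0.1, 0.2, -3.6]
opening: 0.0288
```

Call:
step_arm(hand=[0.1, 0.1, 0.1, 0.1, 0.1, 0.1, 0.1, 0.1], dp=[[1, 40, 0], [1, 40, 0], [1, 40, 0], [0, 30, 0], [0, 18, 0], [0, 0, 0], [0, 0, 0], [0, 0, 0]], yaw=[0, 0, 0, 0, 0, 0, 0, 0])

```text
clock: 10.85
tcp_pos: [0.5172, 0.1494, 0.3154]
ee_rot: [-0.433, 1.986, -1.987]
contact_force: [-0.2, -0.9, -2.8]
opening: 0.0284
```

Run:
```python
from h import *
w=cam('wrist');s=bot.sense();sc=cam('scene')
T=s['tcp_pos'];M=[.518,.150,.12];print(s['clock'],T,s['contact_force'],s['opening'])
print('mouth',proj(w,M),'tip',proj(w,[T[0],T[1],T[2]-.169]),'sc mouth',proj(sc,M),'tip',proj(sc,[T[0],T[1],T[2]-.169]))
p=proj(w,M).astype(int);q=proj(sc,[.518,.15,.15]).astype(int)
z=lambda i,p,s,r=50:cv2.resize(i[p[1]-r:p[1]+r,p[0]-r:p[0]+r],None,fx=s,fy=s,interpolation=cv2.INTER_CUBIC)
print(p-50,q-50)
cv2.imwrite('pics/w3.png',np.hstack([z(w['img'],p,4),z(sc['img'],q,4)]))
```

```text
10.9 [0.51732008 0.1492649  0.31568125] [-0.66879467  0.08214085 -2.68604711] 0.028660430035294455
mouth [282.89254366 191.78250929] tip [283.23135067 198.7073618 ] sc mouth [326.05492896 190.62928678] tip [326.97013078 183.93689306]
[232 141] [277 133]
```

View pics/w3.png

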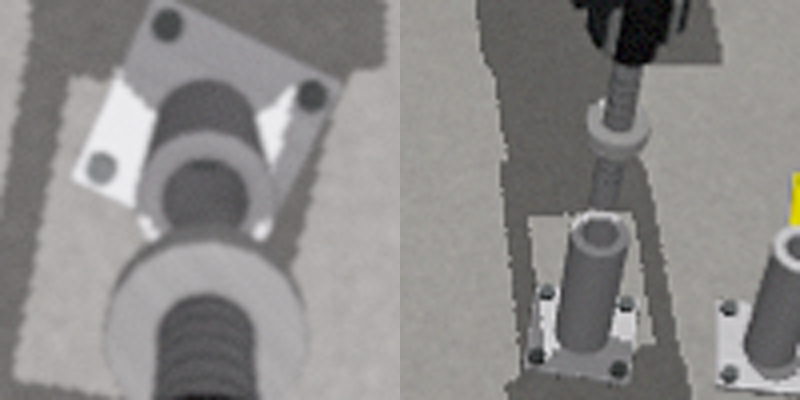

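Rod and mouth line up (x≈205 in the wrist crop), and the collar has moved up to record the first depth. Lowering into tube 2.

Call:
step_arm(hand=[0.1, 0.1, 0.1, 0.1, 0.1, 0.1, 0.1, 0.1], dp=[[0.5, 0.5, -8], [0, 0, -8], [0, 0, -6], [0, 0, -5], [0, 0, -4], [0, 0, -4], [0, 0, -4], [0, 0, 0]], yaw=[0, 0, 0, 0, 0, 0, 0, 0])

```text
clock: 11.75
tcp_pos: [0.5177, 0.1508, 0.2767]
ee_rot: [-0.432, 1.985, -1.985]
contact_force: [-0.4, 0.2, -2.3]
opening: 0.0289
```

Call:
step_arm(hand=[0.1, 0.1, 0.1, 0.1, 0.1, 0.1, 0.1, 0.1], dp=[[0, 0, -5], [0, 0, -5], [0, 0, -5], [0, 0, -5], [0, 0, -5], [0, 0, -5], [0, 0, -3], [0, 0, 0]], yaw=[0, 0, 0, 0, 0, 0, 0, 0])

```text
clock: 12.55
tcp_pos: [0.5177, 0.1507, 0.2437]
ee_rot: [-0.432, 1.986, -1.986]
contact_force: [0.1, 0.1, -2.3]
opening: 0.0287
```

Call:
step_arm(hand=[0.1, 0.1, 0.1, 0.1, 0.1, 0.1, 0.1, 0.1], dp=[[0, 0, -2], [0, 0, -2], [0, 0, -2], [0, 0, -2], [0, 0, -2], [0, 0, -1], [0, 0, 0], [0, 0, 0]], yaw=[0, 0, 0, 0, 0, 0, 0, 0])

```text
clock: 13.35
tcp_pos: [0.518, 0.1508, 0.2333]
ee_rot: [-0.431, 1.985, -1.985]
contact_force: [-0.1, -0.3, -3.5]
opening: 0.0287
```

Call:
step_arm(hand=[0.1, 0.1, 0.1, 0.1, 0.1, 0.1, 0.1, 0.1], dp=[[0, 0, -2], [0, 0, -2], [0, 0, -2], [0, 0, -2], [0, 0, -1], [0, 0, -1], [0, 0, 0], [0, 0, 0]], yaw=[0, 0, 0, 0, 0, 0, 0, 0])

```text
clock: 14.15
tcp_pos: [0.5181, 0.1508, 0.2236]
ee_rot: [-0.431, 1.985, -1.985]
contact_force: [-1.4, 0.5, 2.9]
opening: 0.0287
```

Call:
step_arm(hand=[0.1, 0.1, 0.1, 0.1, 0.1, 0.1, 0.1, 0.1], dp=[[0, 0, -1], [0, 0, -1], [0, 0, -1], [0, 0, -1], [0, 0, -1], [0, 0, 0], [0, 0, 0], [0, 0, 0]], yaw=[0, 0, 0, 0, 0, 0, 0, 0])

```text
clock: 14.95
tcp_pos: [0.518, 0.1508, 0.218]
ee_rot: [-0.431, 1.985, -1.985]
contact_force: [-0.2, -0.4, -0.7]
opening: 0.0287
```

Already past 68 mm (about 71) with no stop, so this tube looks clear. Pushing on to the bottom.

Call:
step_arm(hand=[0.1, 0.1, 0.1, 0.1, 0.1, 0.1, 0.1, 0.1], dp=[[0, 0, -4], [0, 0, -4], [0, 0, -4], [0, 0, -4], [0, 0, -4], [0, 0, -3], [0, 0, 0], [0, 0, 0]], yaw=[0, 0, 0, 0, 0, 0, 0, 0])

```text
clock: 15.75
tcp_pos: [0.5178, 0.1506, 0.1946]
ee_rot: [-0.432, 1.985, -1.986]
contact_force: [0.4, 0.1, -2.6]
opening: 0.0283
```

Call:
step_arm(hand=[0.1, 0.1, 0.1, 0.1, 0.1, 0.1, 0.1, 0.1], dp=[[0, 0, -1], [0, 0, -1], [0, 0, -1], [0, 0, -1], [0, 0, -1], [0, 0, -1], [0, 0, 0], [0, 0, 0]], yaw=[0, 0, 0, 0, 0, 0, 0, 0])

```text
clock: 16.55
tcp_pos: [0.518, 0.1507, 0.1891]
ee_rot: [-0.431, 1.985, -1.985]
contact_force: [-1.3, -0.7, 0.7]
opening: 0.029
```

Call:
step_arm(hand=[0.1, 0.1, 0.1, 0.1, 0.1, 0.1, 0.1, 0.1], dp=[[0, 0, -1], [0, 0, -1], [0, 0, -1], [0, 0, 0], [0, 0, 0], [0, 0, 0], [0, 0, 0], [0, 0, 0]], yaw=[0, 0, 0, 0, 0, 0, 0, 0])

```text
clock: 17.35
tcp_pos: [0.519, 0.1511, 0.189]
ee_rot: [-0.427, 1.984, -1.984]
contact_force: [-2.7, -1.2, 17.1]
opening: 0.0284
```

The rod is on the bottom: 17 N at z=0.189, as predicted for 100 mm. I'll ease the load, release and lift off.

Call:
step_arm(hand=[0.1, 0.1, 0.1, 0.45, 0.6, 0.8, 1, 1], dp=[[0, 0, 1], [0, 0, 0.5], [0, 0, 0], [0, 0, 0], [0, 0, 0], [0, 0, 0], [0, 0, 0], [0, 0, 0]], yaw=[0, 0, 0, 0, 0, 0, 0, 0])

```text
clock: 18.15
tcp_pos: [0.5181, 0.1508, 0.1876]
ee_rot: [-0.431, 1.985, -1.985]
contact_force: [-0.3, 0.3, -0.0]
opening: 0.0854
```

Call:
step_arm(hand=[1, 1, 1, 1, 1, 1, 1, 1], dp=[[0, 0, 0], [0, 0, 0], [0, 0, 10], [0, 0, 15], [0, 0, 25], [0, 0, 30], [0, 0, 30], [0, 0, 0]], yaw=[0, 0, 0, 0, 0, 0, 0, 0])

```text
clock: 18.95
tcp_pos: [0.5208, 0.1514, 0.3034]
ee_rot: [-0.42, 1.981, -1.981]
contact_force: [0.2, -0.7, 0.8]
opening: 0.0855
```

Run:
```python
from h import *
w=cam('wrist');s=bot.sense();sc=cam('scene')
M=[.518,.150,.12];print(s['clock'],s['tcp_pos'],s['contact_force'],s['opening'])
for n,z_ in(('mouth',.12),('collar top',.136),('grip low',.16),('grip top',.21)): print(n,proj(sc,[.518,.15,z_])) 
p=proj(w,M).astype(int);q=proj(sc,[.518,.15,.15]).astype(int)
z=lambda i,p,s,r=50:cv2.resize(i[p[1]-r:p[1]+r,p[0]-r:p[0]+r],None,fx=s,fy=s,interpolation=cv2.INTER_CUBIC)
print(p-50,q-50)
cv2.imwrite('pics/w4.png',np.hstack([z(w['img'],p,4),z(sc['img'],q,4)]))
```

```text
19.0 [0.5195569  0.15113533 0.3010235 ] [-0.67348115 -0.18562565 -0.036491  ] 0.08536789689089659
mouth [326.05492896 190.62928678]
collar top [326.75516799 186.78751882]
grip low [327.83591996 180.85051782]
grip top [330.21199172 167.76508478]
[232 150] [277 133]
```

View pics/w4.png

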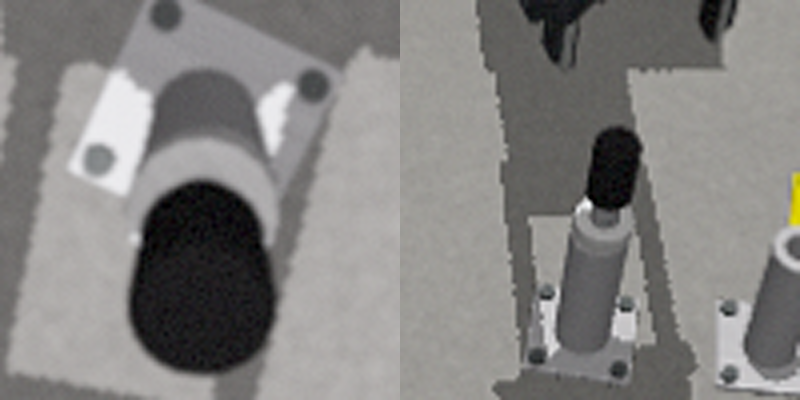

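The gauge stands in tube 2. Its grip top is at scene (331,167), predicted (330,168), and the collar sits flush on the rim. The gripper is open and clear, so I'm handing in.

```bash
python3 -c "
from h import *
print(bot.job_done(), bot.sense()['clock'])"
```

```text
the job is handed in; nothing more can be done
the job is handed in; nothing more can be done
```

The gauge is standing in the clear tube, the middle of the three grey ones, with the rod on the bottom and the collar on the mouth. The job is handed in.

- **Sounding:** The first grey tube (y ≈ −0.04) stopped the rod at about 63 mm, where the force rose to about 17 N with no further travel. The middle tube (x ≈ 0.518, y ≈ 0.151) let the rod pass 68 mm and go down to about 100 mm. There the force rose to 17 N with the tool at z = 0.189, as predicted for the clear bottom. I did not sound the third grey tube (y ≈ 0.28), because only one is clear.
- **Last checks:** The final wrist and scene pictures show the gauge upright in that tube with the collar flush on the rim. The grip top was within about 2 px of where it should be. The gripper was open and clear, with about 0 N on it at about 19 s of the allowed 51 s.
- **Disagreements:** The scene and top cameras put the mouths about 2–3 mm apart, so I used their average and checked against the wrist camera. The rod went into both tubes with no rim contact noticed. Force readings were noisy by a few newtons, so the collar's 5 N drag did not show clearly. I relied on the pictures for the collar's position.

No bystander or look-alike was meant to be touched. The forces and pictures gave no sign that any was, but I did not take a final full-bench picture to confirm it.

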